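# Lock the mixing stand and unscrew the tin's cap

### The job

A small tin is clamped on a mixing stand whose wheel spins freely. Take the locking pin out of the wooden block and push it fully down into the lock hole of the stand's base, so that the tin cannot turn with the cap; then unscrew the tight cap anticlockwise (seen from above) until its threads let go, a little under a quarter turn, and lift it straight up. Finish while still holding the cap in the gripper, level and clear of the tin, a centimetre or two above its mouth; leave the pin in its hole, do not spin the wheel round, and do not disturb the screw tin, the tape roll or the sanding block.

Things in the scene. Friction and masses are not known exactly. Their poses are not given: they have to be found in the camera images.
- stand: grey painted base plate of the mixing stand, 200x200x26 mm, fixed to the table; origin at the centre of its underside, which is also the vertical turning axis of wheel, tin and cap; seen from the origin the lock hole lies along its -x axis
- lock_hole (a point): centre of the lock hole's mouth in the base plate's top face, 26 mm above the table and 85 mm from the turning axis; vertical blind hole of 12.5 mm diameter, 22 mm deep; its z axis points up
- turntable (a joint): angle (rad, anticlockwise positive, 0 at the start) of the aluminium index wheel that carries the tin, 30 to 40 mm above the table, nearly frictionless: disc of 136 mm diameter with eight arms 14 mm wide reaching 96 mm from the axis. At 0 the lock hole lies open between two arms; with the pin in it the wheel turns only about 0.05 to 0.12 rad anticlockwise until an arm meets the pin
- tin_mouth (a point): centre of the rim of the tin's mouth, 115 mm above the table on the turning axis; z up, x and y turn with the wheel. The bare steel tin is 64 mm in diameter up to 74 mm above the table, then a shoulder narrows to a 37 mm neck from 85 mm up; 48 mm over the thread ramps. A rubber seal on springs in the mouth presses the cap up, which makes it tight
- cap: ribbed black screw cap, 58 mm wide (60 over ribs), 22 mm high, 60 g; origin at the centre of its lower edge, z up. Screwed on, its lower edge is 15 mm below the tin's rim, its top 122 mm above the table. Unscrewing takes up to 0.7 N m (grip it with 25 N or more); its lugs leave the threads after 0.8 to 1.2 rad against the tin, rising 2 to 3 mm; it lifts off from there up to 2.2 rad (stop)
- cap_mark (a point): point at the level of the cap's lower edge, 25 mm from its centre and 10 degrees anticlockwise from the cap's x axis; the lugs are free of the ramps once this point has x below 0 in the frame of tin_mouth
- pin: locking pin, 96 mm long, 80 g: bright steel shaft of 10 mm diameter and 46 mm length with a tapered tip, above it a dark round grip of 16 mm diameter and 50 mm length; origin at the tip, z along the pin towards the grip. It stands upright in the wooden block at the start, tip 6 mm above the table; fully home in the lock hole its tip is 4 mm above the table
- pin_block: light wooden block, 70x70x30 mm, fixed to the table, with a loose vertical 14 mm hole, 24 mm deep, in which the pin is parked; origin at the centre of its underside. It stands to the left or to the right of the stand
- screw_tin: bystander: open grey metal tin, 65 mm in diameter, 57 mm high, on the other side of the stand from the pin block; origin at the centre of its underside
- tape: bystander: roll of masking tape lying flat, 89 mm in diameter, 25 mm high, behind the stand on the left; origin at the centre of its underside
- sander: bystander: cork sanding block, 64x110x38 mm, behind the stand on the right; origin at the centre of its underside
Mind the look-alikes: they are no part of the job. There is more than one size of the cap; the job needs the largest.

How it is judged:
On the way, in this order (a step that is already met when the one before it is completed fails the run):
1. the locking pin is fully down in the lock hole (tip at least 16 mm below the hole's mouth), cap still screwed on (z of pin in the frame of lock_hole below -0.016 m and horizontal distance between pin and lock_hole below 0.005 m and x of cap_mark in the frame of tin_mouth above 0.005 m), for 0.2 s.
2. with the pin home, the cap has been turned until its lugs are free of the thread ramps, before it is lifted (z of pin in the frame of lock_hole below -0.016 m and horizontal distance between pin and lock_hole below 0.005 m and x of cap_mark in the frame of tin_mouth below 0.002 m and z of cap in the frame of tin_mouth below -0.006 m), for 0.05 s.
At the end, for the whole second after the job is handed in: The gripper holds the cap still over the tin: lower edge 3 to 45 mm above the rim, within 20 mm of the tin's axis, tilted less than 0.2 rad, touching neither tin nor pin; the pin is still home in the lock hole (tip at least 16 mm below its mouth, within 5 mm of its centre) (z of pin in the frame of lock_hole below -0.016 m and horizontal distance between pin and lock_hole below 0.005 m and z of cap in the frame of tin_mouth between 0.003 and 0.045 m and horizontal distance between cap and tin_mouth below 0.02 m and angle between cap's own z axis and vertical below 0.2 rad and contact force between the fingers and cap above 1 N and contact force between cap and turntable below 0.1 N and contact force between cap and pin below 0.1 N and linear speed of cap below 0.02 m/s); the arm keeps its last pose, push and grip.
It fails at once if the wheel with the tin is turned by more than 0.3 rad (value of joint turntable above 0.3 rad or value of joint turntable below -0.3 rad).
It fails at once if a bystander is moved by more than 30 mm (distance of any of screw_tin, tape, sander from where it was at the start of the episode above 0.03 m).
It also fails if it takes over 58 s, if anything falls off the work surface, if the arm or the gripper's body presses on something with over 40 N, if the wrist force passes 120 N, or if a joint passes its speed limit or range.

### The arm

A 6-joint arm with a two-finger parallel gripper is mounted at the origin on a cart in front of the work surface, level with it; the furniture and walls round the work are solid. World frame = base frame: x ahead of the robot, y to its left, z up, the work surface at z = 0. Lengths are in m, angles in rad, forces in N, time in s.
With the tool pointing down it reaches from about 0.375 to 0.9 m from the base axis. Payload 3.1 kg.
Tool frame: the origin (TCP) lies at the very end of the fingers, on their centre line; the grasp point (between the pads) lies 19 mm behind it (grip_depth is the distance from the TCP to the grasp point, in m); z points along the fingers, y is the line along which they close (so a half turn about z gives the same grasp; the last joint's range is limited). The gripper opens to 85 mm and grips with 20 to 120 N. Pads are 22 mm wide; open, the fingers measure 114 mm over their backs; the gripper's body (76 mm by 85 mm) begins 54 mm behind the grasp point. The pads swing forward as they close: fully open they stand 13 mm farther back than shut.
Start: joints at [-1.381, 0.527, 1.433, -0, 1.181, -0.178], TCP at [0.225, -0.583, 0.192] pointing down, gripper open.
Joint ranges: [-3.08, 3.08], [-0.75, 2.2], [0.22, 2.44], [-1.43, 4.57], [0, 2.65], [-2.85, 2.85]. Speed limits (rad/s): [2.79, 2.79, 3.14, 3.14, 3.14, 3.14].

### API

Orientations are given as a unit quaternion [x, y, z, w].
In Python, from station import * gives the robot as it stands.
- The arm moves only by the tool apply_moves, never from a script. Its argument "plan" is a list of rows, each a list of 7 numbers: the shift along the tool's x, y, z in m, then the turn, a rotation vector about the tool's x, y, z in rad, then the gripper command: -1 is fully open, 1 is shut, values between are in proportion. In form: [[dx, dy, dz, wx, wy, wz, jaw], ...]. A call has 1 to 8 rows; each row shifts and turns the commanded pose from where the row before left it, along the tool's axes as they then stand; what a row does not reach is not made up. A row lasts 1/8 s, in which the tool goes at most 62.5 mm and 10.7 degrees, less where a joint would pass 70% of its speed; a pose out of reach is approached as far as the arm can. A call is refused whole if a number of a shift passes 0.0625 or a number of a turn 0.188, either way. A call with a gripper value outside its range is refused whole. The fingers move at their own pace and stop on an object; "force" is the grip in N (left out, the last holds). Time passes only in rows, so rows that do not move let the fingers close. It gives the time, the measured TCP pose, the force, the opening and the grip force at its end, in the units of the state.
- sense(): the state, without advancing time (a new reading comes with each control period).
- snapshot(name): name is "scene" or "side" or "wrist"; returns the picture (480x640x3 uint8, red, green, blue); there is no depth.
- calibration(name): a dict with "camera_matrix" (3x3 intrinsics, pixels), "R" (3x3) and "t" (3): a world point X has camera coordinates R X + t; the wrist camera has in their place "mount" (4x4, takes a point from camera to tool coordinates, whose origin is the TCP and whose axes are the flange's). Camera axes: x right, y down, z forward; pixel columns grow to the right and rows downward; lengths in m; the calibration is good to about 2 mm. A picture is of the moment at which its call begins: read the wrist's pose just before it. calibration takes no time and is no camera call.
- sign_off(): hands the job in; it is judged then, once.
The state is a dict: "t": time; "q": joint angles; "qd": joint speeds; "tau": joint torques, N m; "tcp_pos": TCP position; "tool_rot": TCP orientation; "force": force on the tool from outside, world axes, zero at the start; "ft_torque": the same for the moment, N m; "finger_gap": opening from 0.0 (shut) to 1.0 (fully open); "gripper_force": force on a finger pad.
Only numpy, scipy, OpenCV 4.12 (cv2) and the standard library are available. Lean on these libraries where they do the work, as an engineer would, in place of code of your own. Each camera call takes 0.05 s, during which the arm holds its last target. There are 200 camera calls.

## Working session

There is one attempt and no reset: what is moved stays moved. The work goes in short steps, Python scripts to look and compute and a tool call to move; the robot and the scene stay as the last step left them, time stands still between calls to the robot, and variables do not carry over. Pictures are saved under pics/ and viewed, at most 10 in all, crops included, and the job is handed in when it is done.

Besides the shell and the picture viewer there is one more tool, called after "Call:" as name(argument=value, ...) on one line, values as JSON. apply_moves: Moves the arm, as the interface text tells. Its arguments: {"type":"object","properties":{"plan":{"type":"array"},"force":{"type":"number"}},"required":["plan"]}

```bash
mkdir -p pics; ls
python3 - <<'E'
from station import *
import cv2,numpy as np
s=sense();print(s)
for n in("scene","side"):
    cv2.imwrite(f"pics/{n}0.png",snapshot(n)[:,:,::-1]);c=calibration(n);print(n,c)
print(calibration("wrist"))
E
```

```text
pics
{'t': 0.0, 'q': array([-1.38051080e+00,  5.28446374e-01,  1.43391285e+00,  8.63695804e-06,
        1.18141723e+00, -1.78503536e-01]), 'qd': array([-1.89719468e-03, -1.33405558e-03,  2.74165129e-05, -1.12188655e-03,
       -5.58714102e-04,  1.49796837e-03]), 'tau': array([ 1.26522700e-04, -4.42346013e+01, -1.78023058e+01, -1.05995666e-04,
        8.34646431e-03,  8.56398003e-06]), 'tcp_pos': array([ 0.22517606, -0.58215832,  0.19084253]), 'tool_rot': array([ 9.83047160e-01,  1.83349637e-01, -2.43900270e-06, -1.09190803e-03]), 'force': array([ 0.28026593, -0.42627302, -0.22821493]), 'ft_torque': array([-0.00690291, -0.02538679,  0.03753494]), 'gripper_force': 0.0, 'finger_gap': 1.001888589402171}
scene {'camera_matrix': array([[479.29212508,   0.        , 316.27811544],
       [  0.        , 479.29212508, 242.04824943],
       [  0.        ,   0.        ,   1.        ]]), 'R': array([[-0.54859714, -0.83591402, -0.016998  ],
       [-0.48710935,  0.33607367, -0.80608869],
       [ 0.67953341, -0.43393807, -0.59155058]]), 't': array([0.31882704, 0.34316835, 0.61216407])}
side {'came
[... 191 characters left out ...]
, -0.2865611 , -0.00852045],
       [-0.17695996,  0.61446845, -0.76883919],
       [ 0.22555495, -0.73505868, -0.63938541]]), 't': array([0.54323363, 0.18468265, 0.91599642])}
{'camera_matrix': array([[410.82254817,   0.        , 314.49691194],
       [  0.        , 410.82254817, 241.9450905 ],
       [  0.        ,   0.        ,   1.        ]]), 'mount': array([[ 2.05355755e-04, -9.51283823e-01, -3.08316470e-01,
         7.93006930e-02],
       [ 9.99999964e-01,  2.48725662e-04, -1.01366467e-04,
         7.35731174e-04],
       [ 1.73114498e-04, -3.08316438e-01,  9.51283840e-01,
        -1.81638249e-01],
       [ 0.00000000e+00,  0.00000000e+00,  0.00000000e+00,
         1.00000000e+00]])}
```

View pics/scene0.png

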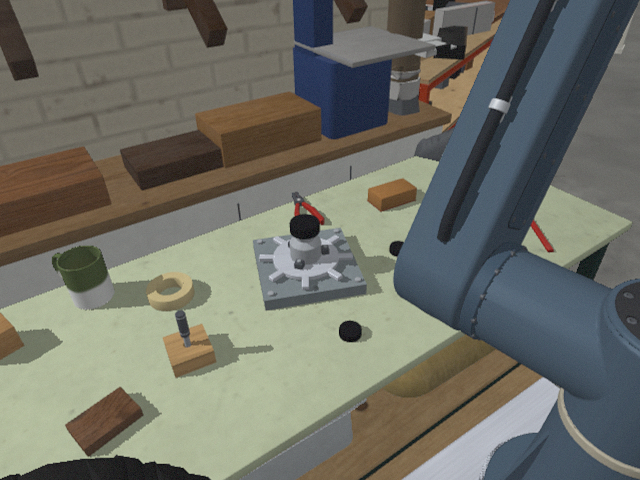

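View pics/side0.png

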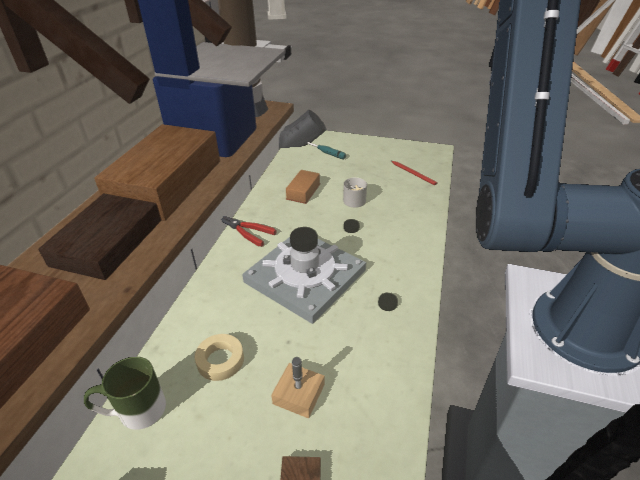

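The scene picture shows the cap at about (304,227) and the pin grip top at (182,315), in the left block. The side picture shows the cap top at (303,234), the pin top at (297,361), and the stand's near corners at (313,319) and (244,277).

```bash
cat > h.py <<'E'
from station import *
import cv2,numpy as np
from scipy.spatial.transform import Rotation as Ro
def cam(n,s=None):
    c=calibration(n);K=c["camera_matrix"]
    if n!="wrist": return K,c["R"],c["t"]
    s=s or sense();M=np.eye(4);M[:3,:3]=Ro.from_quat(s["tool_rot"]).as_matrix();M[:3,3]=s["tcp_pos"]
    W=np.linalg.inv(M@c["mount"]);return K,W[:3,:3],W[:3,3]
def ray(C,u,v):
    K,R,t=C;d=R.T@np.linalg.solve(K,[u,v,1.]);return -R.T@t,d/np.linalg.norm(d)
def onz(C,u,v,z):
    o,d=ray(C,u,v);return o+d*(z-o[2])/d[2]
def tri(C1,p1,C2,p2):
    o,d=ray(C1,*p1);o2,d2=ray(C2,*p2)
    k=np.linalg.lstsq(np.c_[d,-d2],o2-o,rcond=None)[0];a,b=o+d*k[0],o2+d2*k[1];return (a+b)/2,np.linalg.norm(a-b)
def proj(C,X):
    K,R,t=C;p=K@(R@np.asarray(X,float)+t);return p[:2]/p[2]
E
python3 - <<'E'
from h import *
A,B=cam("scene"),cam("side")
print("cap",tri(A,(304,222),B,(303,234)),onz(A,304,222,.122),onz(B,303,234,.122))
print("pin top",tri(A,(182,315),B,(297,361)),onz(B,297,361,.102),onz(A,182,315,.102))
for p in[(313,319),(244,277),(366,261)]:print("corner",onz(B,*p,.026) )
for p in[(267,304),(365,291),(253,234)]:print("cornerA",onz(A,*p,.026 if p[0]==253 else .013))
E
```

```text
cap (array([0.59751169, 0.0152569 , 0.12087846]), np.float64(0.0018532315485707508)) [0.59492156 0.01720175 0.122     ] [0.59758156 0.01518381 0.122     ]
pin top (array([0.51461878, 0.30172415, 0.09393229]), np.float64(0.00034320578279553365)) [0.51240224 0.30713839 0.102     ] [0.50615906 0.30326956 0.102     ]
corner [0.53354543 0.1550051  0.026     ]
corner [0.71578268 0.08381716 0.026     ]
corner [ 0.46734102 -0.0422056   0.026     ]
cornerA [0.53813421 0.13983974 0.013     ]
cornerA [ 0.46234295 -0.03589076  0.013     ]
cornerA [0.74219884 0.06335951 0.026     ]
```

Call:
apply_moves(plan=[[0.0436, -0.0386, -0.0045, 0, 0, 0, -1], [0.0436, -0.0386, -0.0045, 0, 0, 0, -1], [0.0436, -0.0386, -0.0045, 0, 0, 0, -1], [0.0436, -0.0386, -0.0045, 0, 0, 0, -1], [0.0436, -0.0386, -0.0045, 0, 0, 0, -1], [0.0436, -0.0386, -0.0045, 0, 0, 0, -1], [0.0436, -0.0386, -0.0045, 0, 0, 0, -1]])

```text
t: 0.98
tcp_pos: [0.4131, -0.2191, 0.2233]
tool_rot: [0.983, 0.183, -0.0, -0.0]
force: [0.4, -0.1, -0.4]
finger_gap: 1.0
gripper_force: 0.0
```

Call:
apply_moves(plan=[[0.0436, -0.0386, -0.0045, 0, 0, 0, -1], [0.0436, -0.0386, -0.0045, 0, 0, 0, -1], [0.0436, -0.0386, -0.0045, 0, 0, 0, -1], [0.0436, -0.0386, -0.0045, 0, 0, 0, -1], [0.0436, -0.0386, -0.0045, 0, 0, 0, -1], [0.0436, -0.0386, -0.0045, 0, 0, 0, -1], [0.0436, -0.0386, -0.0045, 0, 0, 0, -1], [0, 0, 0, 0, 0, 0, -1]])

```text
t: 1.98
tcp_pos: [0.601, 0.1449, 0.2544]
tool_rot: [0.983, 0.186, 0.001, -0.0]
force: [-1.0, -0.2, 0.1]
finger_gap: 1.0
gripper_force: 0.0
```

Run:
```python
from h import *
s=sense();print(s["t"],s["tcp_pos"],s["tool_rot"],s["q"])
I=snapshot("wrist")[:,:,::-1];cv2.imwrite("pics/w1.png",I);np.save("w1.npy",[*s["tcp_pos"],*s["tool_rot"]])
C=cam("wrist",s);print(proj(C,(.597,.015,.122)),proj(C,(.512,.305,.102)))
```

```text
1.975 [0.60102176 0.14490438 0.25438964] [ 9.82566556e-01  1.85909821e-01  5.98717855e-04 -3.79271369e-04] [5.55593628e-02 4.55976540e-01 1.37645873e+00 9.41234061e-04
 1.30806980e+00 1.25211615e+00]
[458.53626325 275.35598165] [100.58190595 236.97591813]
```

View pics/w1.png

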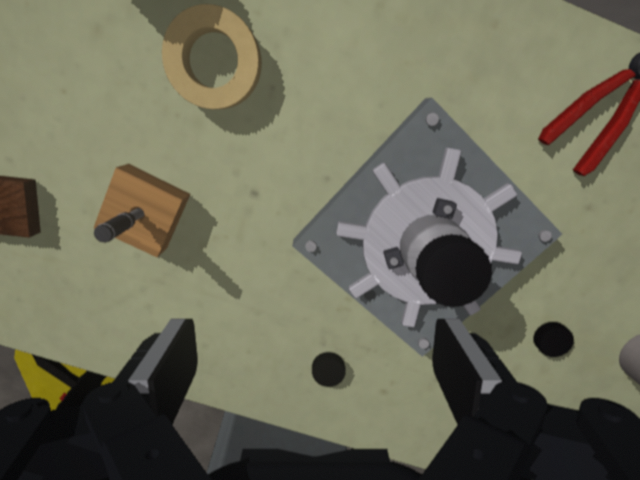

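The wrist picture shows the pin grip top at about (104,234), the cap top at (453,269), and base corners at (430,99), (294,243) and (560,235). The lock hole isn't visible, so I'll enlarge the stand with more contrast.

Run:
```python
from h import *
p=np.load("w1.npy");C=cam("wrist",dict(tcp_pos=p[:3],tool_rot=p[3:]))
P=[onz(C,u,v,.026) for u,v in[(430,99),(294,243),(560,235)]];print(P, (P[1]+P[2])/2)
print("cap",onz(C,453,269,.122),"pin",onz(C,104,234,.102),"blk shaft",onz(C,138,214,.035))
I=cv2.imread("pics/w1.png")[90:370,285:575]
L=cv2.createCLAHE(4,(6,6)).apply(cv2.cvtColor(I,cv2.COLOR_BGR2GRAY))
cv2.imwrite("pics/w1c.png",cv2.resize(L,None,fx=2.1,fy=2.1,interpolation=cv2.INTER_CUBIC))
```

```text
[array([0.72330795, 0.07531334, 0.026     ]), array([0.5426906, 0.1445134, 0.026    ]), array([ 0.65236543, -0.11059352,  0.026     ])] [0.59752802 0.01695994 0.026     ]
cap [0.60035607 0.02184888 0.122     ] pin [0.51568062 0.30286946 0.102     ] blk shaft [0.51697159 0.30171123 0.035     ]
```

View pics/w1c.png

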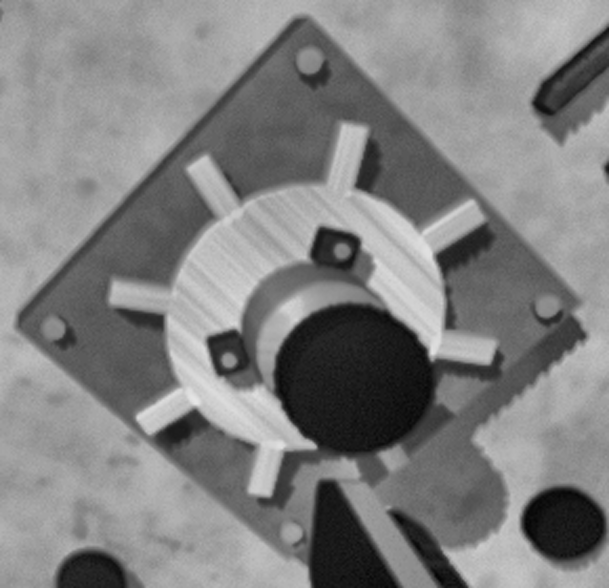

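Three faces of the stand show no hole, so it is on the face turned to -y, near (0.567, -0.062), hidden by the cap. I'll take the pin first, with the tool yaw already set for the hole.

Call:
apply_moves(plan=[[0, 0, 0.019, 0, 0, -0.165, -1], [0, 0, 0.019, 0, 0, -0.165, -1], [0, 0, 0.019, 0, 0, -0.165, -1], [0, 0, 0.019, 0, 0, -0.165, -1], [0, 0, 0.019, 0, 0, -0.165, -1], [0.029, -0.0342, 0, 0, 0, 0, -0.3], [0.029, -0.0342, 0, 0, 0, 0, -0.3], [0.029, -0.0342, 0, 0, 0, 0, -0.3]])

```text
t: 3.02
tcp_pos: [0.5353, 0.2588, 0.1594]
tool_rot: [0.828, 0.561, -0.001, -0.0]
force: [1.0, -0.2, 0.1]
finger_gap: 0.649
gripper_force: 0.0
```

Call:
apply_moves(plan=[[0.029, -0.0342, 0, 0, 0, 0, -0.3], [0, 0, 0, 0, 0, 0, -0.3]])

```text
t: 3.28
tcp_pos: [0.5129, 0.3, 0.1596]
tool_rot: [0.826, 0.563, -0.001, -0.0]
force: [-1.1, -1.1, 0.1]
finger_gap: 0.654
gripper_force: 0.0
```

Run:
```python
from h import *
s=sense();print(s["t"],s["tcp_pos"],Ro.from_quat(s["tool_rot"]).as_matrix()[:,0],s["finger_gap"])
I=snapshot("wrist")[:,:,::-1];cv2.imwrite("pics/w2.png",I)
C=cam("wrist",s);print(proj(C,(.5155,.3025,.102)))
```

```text
3.275 [0.51289126 0.2999653  0.15957401] [ 0.36566666  0.93074482 -0.00140178] 0.654078303029667
[316.04024621 238.50632291]
```

View pics/w2.png

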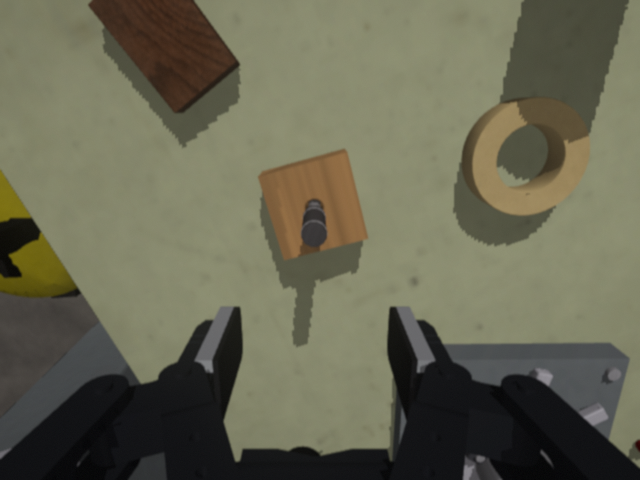

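The wrist picture shows the pin grip top at (314,234), between the fingers in tool y and about 6 mm ahead along tool x.

Call:
apply_moves(plan=[[0.0058, 0, 0.0236, 0, 0, 0, -0.3], [0, 0, 0.0236, 0, 0, 0, -0.3], [0, 0, 0.0236, 0, 0, 0, -0.3], [0, 0, 0.0236, 0, 0, 0, -0.3], [0, 0, 0, 0, 0, 0, -0.3], [0, 0, 0, 0, 0, 0, 1], [0, 0, 0, 0, 0, 0, 1], [0, 0, 0, 0, 0, 0, 1]], force=50)

```text
t: 4.32
tcp_pos: [0.5182, 0.3049, 0.0664]
tool_rot: [0.827, 0.562, 0.001, 0.0]
force: [-0.5, -0.6, -0.8]
finger_gap: 0.013
gripper_force: 0.0
```

Call:
apply_moves(plan=[[0, 0, 0, 0, 0, 0, 1], [0, 0, 0, 0, 0, 0, 1], [0, 0, 0, 0, 0, 0, 1]])

```text
t: 4.7
tcp_pos: [0.5175, 0.3049, 0.0654]
tool_rot: [0.827, 0.562, 0.0, 0.0]
force: [-0.0, -0.6, -0.6]
finger_gap: 0.004
gripper_force: 0.0
```

The fingers closed to nothing, so I'll look.

Run:
```python
from h import *
I=snapshot("wrist")[:,:,::-1];J=snapshot("side")[:,:,::-1]
cv2.imwrite("pics/w3.png",np.hstack([I[:,140:500],J[250:450,180:400].repeat(2,0).repeat(2,1)[:, :440] if 0 else cv2.resize(J[290:450,210:390],(440,480))]))
```

```text
(no output)
```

View pics/w3.png

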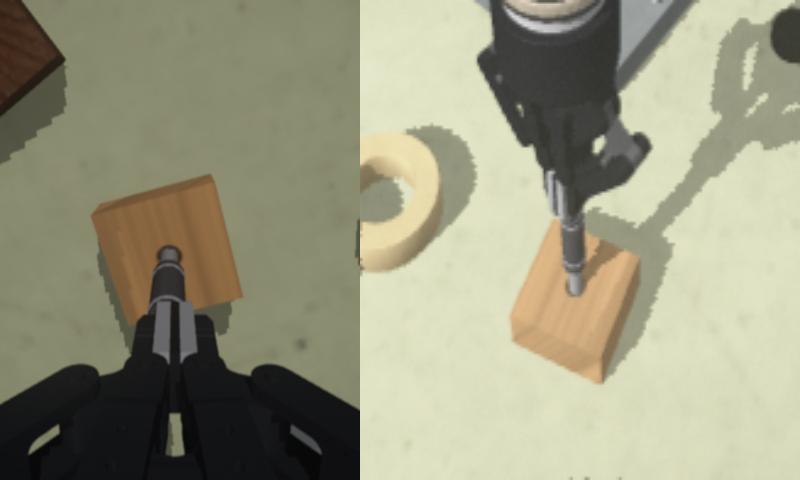

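Run:
```python
from h import *
s=sense();C=cam("wrist",s);R=Ro.from_quat(s["tool_rot"]).as_matrix();print(s["tcp_pos"],s["t"])
for n,p in dict(shaftfoot=((309,253),.032),top=((308,298),.102),top2=((308,290),.102)).items():
    X=onz(C,*p[0],p[1]);print(n,X,R.T@(X-s["tcp_pos"]))
S=cam("side");A=cam("scene")
for n,p in dict(foot=((298,387),.03),top=((297,359),.102)).items(): print(n,onz(S,*p[0],p[1]))
print("proj tcp side",proj(S,s["tcp_pos"]),proj(C,s["tcp_pos"]))
```

```text
[0.51744173 0.30481524 0.06535674] 4.8
shaftfoot [0.51616728 0.3080943  0.032     ] [ 0.00258303 -0.00238799  0.03335677]
top [0.51896594 0.31372751 0.102     ] [ 0.0088443  -0.00186678 -0.03664387]
top2 [0.5202294  0.31687662 0.102     ] [ 0.01223738 -0.00185093 -0.03664419]
foot [0.51252925 0.31031487 0.03      ]
top [0.5136532  0.30346922 0.102     ]
proj tcp side [295.49840529 371.94043758] [313.12062082 281.29806012]
```

The pin still stands in its hole, while the closed fingertips look about 20 mm higher than the reported TCP, and slightly short in tool x. I'll open, look without moving, and measure the pin and fingertips.

Call:
apply_moves(plan=[[0, 0, 0, 0, 0, 0, -0.3], [0, 0, 0, 0, 0, 0, -0.3], [0, 0, 0, 0, 0, 0, -0.3]])

```text
t: 5.18
tcp_pos: [0.5175, 0.3048, 0.0654]
tool_rot: [0.827, 0.562, -0.0, -0.0]
force: [-0.1, -0.3, 0.4]
finger_gap: 0.632
gripper_force: 0.0
```

Run:
```python
from h import *
s=sense();print(s["tcp_pos"],s["finger_gap"])
I=snapshot("wrist")[:,:,::-1];J=snapshot("side")[:,:,::-1]
a=cv2.resize(I[200:380,220:400],(400,400),interpolation=cv2.INTER_CUBIC);b=cv2.resize(J[320:410,250:340],(400,400),interpolation=cv2.INTER_CUBIC)
cv2.imwrite("pics/w4.png",np.hstack([a,b]))
```

```text
[0.51751481 0.30478387 0.06539113] 0.6320354921305816
```

View pics/w4.png

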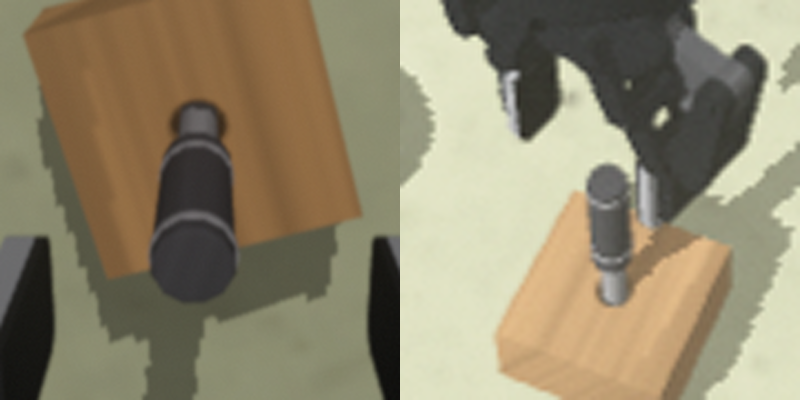

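The wrist crop shows the pin top at (307,318), centred between the fingers, with fingertips at about (243,308) and (386,308). The side crop shows fingertips at (278,351) and (308,370). The fingers seem to end just above the pin top, so I'll triangulate them.

Run:
```python
from h import *
s=sense();C=cam("wrist",s);S=cam("side");R=Ro.from_quat(s["tool_rot"]).as_matrix()
for n,a,b in[("fing+y",(386.5,308),(278,350)),("fing-y",(243.4,308),(309,370)),("pintop",(307.3,318),(296.5,361.5)),("foot",(309,250),(298.3,386))]:
    X,e=tri(C,a,S,b);print(n,X,e,R.T@(X-s["tcp_pos"]))
```

```text
fing+y [0.54593195 0.30488353 0.1150603 ] 0.0011099319420567015 [ 0.01056676  0.0263753  -0.04963632]
fing-y [0.49036934 0.31440755 0.09414929] 0.0027024776420270704 [-0.0010325  -0.02879153 -0.02872558]
pintop [0.51443743 0.30336751 0.09571258] 0.001485415140029627 [-0.00243701 -0.00234947 -0.03028878]
foot [0.51487632 0.30571298 0.02325748] 0.0026972512492224026 [-9.50964881e-05 -2.80510515e-03  4.21663298e-02]
```

Call:
apply_moves(plan=[[0, -0.0025, 0.011, 0, 0, 0, -0.3], [0, 0, 0.011, 0, 0, 0, -0.3], [0, 0, 0.011, 0, 0, 0, -0.3], [0, 0, 0, 0, 0, 0, 1], [0, 0, 0, 0, 0, 0, 1], [0, 0, 0, 0, 0, 0, 1], [0, 0, 0, 0, 0, 0, 1]])

```text
t: 6.15
tcp_pos: [0.5153, 0.3058, 0.0327]
tool_rot: [0.827, 0.562, 0.0, 0.0]
force: [0.0, -0.2, -0.9]
finger_gap: 0.167
gripper_force: 48.7
```

The pin is gripped at a 14 mm gap; the real finger ends are about 35 mm above the reported TCP. Next I lift high and carry it over to the hole.

Call:
apply_moves(plan=[[0, 0, -0.02, 0, 0, 0, 1], [0, 0, -0.03, 0, 0, 0, 1], [0, 0, -0.05, 0, 0, 0, 1], [0, 0, -0.05, 0, 0, 0, 1], [-0.0462, 0.026, 0, 0, 0, 0, 1], [-0.0462, 0.026, 0, 0, 0, 0, 1], [-0.0462, 0.026, 0, 0, 0, 0, 1]])

```text
t: 7.02
tcp_pos: [0.5367, 0.1468, 0.1829]
tool_rot: [0.827, 0.562, 0.0, 0.0]
force: [0.4, 0.3, -1.3]
finger_gap: 0.17
gripper_force: 48.8
```

Call:
apply_moves(plan=[[-0.0462, 0.026, 0, 0, 0, 0, 1], [-0.0462, 0.026, 0, 0, 0, 0, 1], [-0.0462, 0.026, 0, 0, 0, 0, 1], [-0.0462, 0.026, 0, 0, 0, 0, 1], [0, 0, 0, 0, 0, 0, 1], [0, 0, 0, 0, 0, 0, 1]])

```text
t: 7.78
tcp_pos: [0.5648, -0.0617, 0.1823]
tool_rot: [0.827, 0.562, -0.0, -0.001]
force: [-0.3, -0.8, -1.9]
finger_gap: 0.171
gripper_force: 48.8
```

Run:
```python
from h import *
s=sense();print(s["t"],s["tcp_pos"],s["tool_rot"],s["finger_gap"],s["gripper_force"],s["q"])
I=snapshot("wrist")[:,:,::-1];cv2.imwrite("pics/w5.png",I);np.save("w5.npy",[*s["tcp_pos"],*s["tool_rot"]])
C=cam("wrist",s);print(proj(C,(.567,-.062,.026)))
J=snapshot("side");K=snapshot("scene");cv2.imwrite("pics/s5.png",J[:,:,::-1]);cv2.imwrite("pics/c5.png",K[:,:,::-1])
```

```text
7.775 [ 0.56475971 -0.06165361  0.1822738 ] [ 8.27320683e-01  5.61729556e-01 -1.06720731e-04 -6.17440628e-04] 0.1706363038722743 48.818952441215515 [-3.05746028e-01  4.62838521e-01  1.58720224e+00  6.73508785e-04
  1.09265331e+00  7.17900592e-02]
[316.53471571 206.63475049]
```

View pics/w5.png

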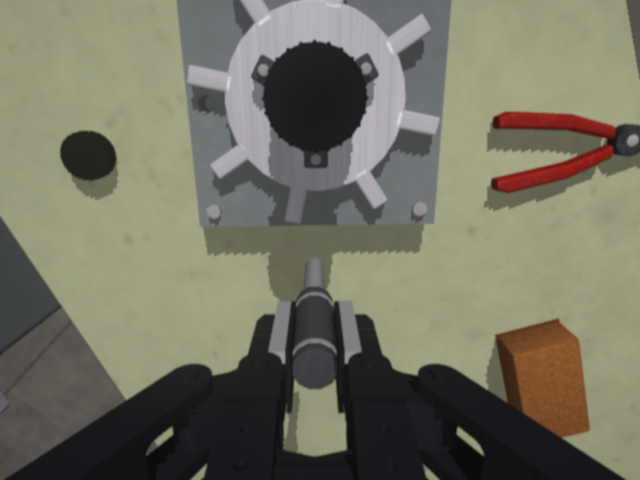

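The wrist picture shows a dark round spot at about (205,102), just anticlockwise of the left arm of the wheel. That is the likely lock hole, on the side facing the robot. The pin tip is at about (314,260), and I'll check the geometry.

Run:
```python
from h import *
p=np.load("w5.npy");s=dict(tcp_pos=p[:3],tool_rot=p[3:]);C=cam("wrist",s);R=Ro.from_quat(p[3:]).as_matrix()
I=cv2.imread("pics/w5.png");g=cv2.cvtColor(I,cv2.COLOR_BGR2GRAY)
for r in g[92:116:2,190:226:2]:print(*r)
m=(g[60:125,225:400]<60).astype(np.uint8)
print([onz(C,u,v,.026)[:2] for u,v in[(201,226),(433,226)]])
capm=(g<45).astype(np.uint8);capm[160:]=0;capm[:,:240]=0;capm[:,390:]=0;capm=cv2.morphologyEx(capm,cv2.MORPH_OPEN,np.ones((25,25)))
c=max(cv2.findContours(capm,0,2)[0],key=cv2.contourArea);print(cv2.minEnclosingCircle(c));(u,v),r=cv2.minEnclosingCircle(c)
ax=onz(C,u,v,.122);print("axis",ax)
H=onz(C,205,102,.026);print("hole",H,np.linalg.norm((H-ax)[:2]),np.arctan2(*(H-ax)[1::-1]))
for z in(.13,.145,.155,.165):print(z,onz(C,314,261,z))
print(onz(C,316,367,.25),onz(C,316,367,.24))
```

```text
117 105 78 78 76 78 77 77 77 79 78 80 79 80 80 82 85 112
117 108 78 76 77 76 74 72 72 74 77 78 81 79 79 78 78 106
117 105 78 76 75 69 64 62 62 69 75 77 78 79 77 78 77 107
113 88 77 76 70 59 58 57 63 75 77 76 76 79 78 78 78 106
109 80 78 74 66 55 55 57 70 76 77 77 75 77 78 78 78 107
113 89 78 74 63 55 55 57 72 77 75 76 76 77 78 78 76 106
115 89 78 77 63 56 55 57 74 76 77 76 75 77 78 78 78 100
115 93 79 77 66 59 56 56 68 76 76 76 74 77 78 77 78 86
115 104 79 84 76 64 57 56 60 73 77 75 75 78 78 78 78 79
115 112 100 108 86 73 72 73 61 61 73 78 77 77 77 78 77 79
116 115 115 115 103 99 110 111 83 77 94 107 85 77 81 78 76 77
116 115 114 114 114 116 116 101 103 112 114 114 93 96 102 79 78 82
[array([ 0.46904978, -0.04136792]), array([ 0.65320879, -0.11435703])]
((314.8768310546875, 96.8492660522461), 54.51589584350586)
axis [0.59687291 0.01711156 0.122     ]
hole [0.51684549 0.04753984 0.026     ] 0.0856169899380847 2.7782505851303405
0.13 [ 0.56163346 -0.070356    0.13      ]
0.145 [ 0.56374306 -0.0651332   0.145     ]
0.155 [ 0.56514945 -0.06165134  0.155     ]
0.165 [ 0.56655585 -0.05816947  0.165     ]
[ 0.56561276 -0.06280417  0.25      ] [ 0.56307452 -0.06929001  0.24      ]
```

The spot is 85.6 mm from the axis in the stand's -x direction, so it is the lock hole, at about (0.5173, 0.0480). The pin tip is under the TCP. Keeping the same yaw, I go over the hole and down to just above the wheel.

Call:
apply_moves(plan=[[0.028, -0.028, 0, 0, 0, 0, 1], [0.028, -0.028, 0, 0, 0, 0, 1], [0.0286, -0.0286, 0, 0, 0, 0, 1], [0, 0, 0, 0, 0, 0, 1], [0, 0, 0.033, 0, 0, 0, 1], [0, 0, 0.033, 0, 0, 0, 1], [0, 0, 0.03, 0, 0, 0, 1], [0, 0, 0, 0, 0, 0, 1]])

```text
t: 8.93
tcp_pos: [0.5164, 0.0481, 0.0847]
tool_rot: [0.827, 0.562, -0.002, -0.001]
force: [-0.3, -0.3, -0.9]
finger_gap: 0.174
gripper_force: 48.9
```

Run:
```python
from h import *
s=sense();print(s["t"],s["tcp_pos"],s["tool_rot"],s["force"])
I=snapshot("wrist")[:,:,::-1];J=snapshot("side")[:,:,::-1];K=snapshot("scene")[:,:,::-1]
np.save("w6.npy",[*s["tcp_pos"],*s["tool_rot"]])
for n,X in(("w",I),("s",J),("c",K)):cv2.imwrite(f"pics/{n}6.png",X)
C=cam("wrist",s);u,v=proj(C,(.5173,.048,.026)).astype(int);print(u,v)
tip=s["tcp_pos"]-[0,0,.0267];print("tip",tip,[proj(cam(n,s),tip) for n in("wrist","side","scene")],proj(cam("side"),(.5173,.048,.026)),proj(cam("scene"),(.5173,.048,.026)))
f=lambda X,u,v,r:cv2.resize(X[v-r:v+r,u-r:u+r],(400,400),interpolation=cv2.INTER_CUBIC)
a,b=[proj(cam(n),tip).astype(int) for n in("side","scene")]
cv2.imwrite("pics/m6.png",np.hstack([f(I,u,v+20,70),f(J,*a,30)]))
```

```text
8.925 [0.5163645  0.04807069 0.08470449] [ 0.82687191  0.56238536 -0.00183444 -0.00147782] [-0.26367265 -0.34693042 -0.91164733]
315 242
tip [0.5163645  0.04807069 0.05800449] [array([313.49803123, 261.54088597]), array([335.34988487, 273.3490039 ]), array([313.31224773, 274.27328517])] [334.73229168 283.78974837] [313.4213718  286.67642966]
```

View pics/m6.png

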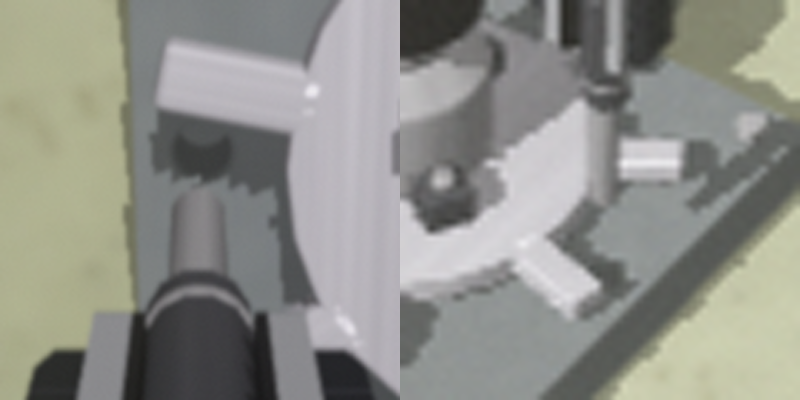

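The wrist crop shows the hole centred at about (316,244) and the pin tip centred at u of about 314.5, its end at v 258.5.

Run:
```python
from h import *
p=np.load("w6.npy");s=dict(tcp_pos=p[:3],tool_rot=p[3:]);C=cam("wrist",s);R=Ro.from_quat(p[3:]).as_matrix()
H=onz(C,316.1,244.2,.026);T=onz(C,314.5,261.5,.058);print(H,T,"dtool vs tcp",R.T@(H-p[:3]),"vs tip",R.T@(H-T), R[:,2])
```

```text
[0.51738998 0.04689118 0.026     ] [0.51687748 0.04789271 0.058     ] dtool vs tcp [-0.00063968  0.00165174  0.05869858] vs tip [-0.00069927  0.00098888  0.03199686] [-4.69591250e-03  3.80616044e-04 -9.99988902e-01]
```

Call:
apply_moves(plan=[[-0.0006, 0.0012, 0.01, 0, 0, 0, 1], [0, 0, 0.01, 0, 0, 0, 1], [0, 0, 0.006, 0, 0, 0, 1], [0, 0, 0.006, 0, 0, 0, 1], [0, 0, 0.004, 0, 0, 0, 1], [0, 0, 0, 0, 0, 0, 1]])

```text
t: 9.82
tcp_pos: [0.5185, 0.0468, 0.0501]
tool_rot: [0.827, 0.562, -0.0, -0.0]
force: [0.9, -0.1, -1.5]
finger_gap: 0.171
gripper_force: 48.9
```

Call:
apply_moves(plan=[[0, 0, 0.004, 0, 0, 0, 1], [0, 0, 0.004, 0, 0, 0, 1], [0, 0, 0.003, 0, 0, 0, 1], [0, 0, 0, 0, 0, 0, 1]])

```text
t: 10.32
tcp_pos: [0.5183, 0.047, 0.039]
tool_rot: [0.827, 0.562, -0.0, -0.0]
force: [-0.7, 1.0, -3.0]
finger_gap: 0.17
gripper_force: 49.1
```

Going in freely; tip at about 12 mm.

Call:
apply_moves(plan=[[0, 0, 0.003, 0, 0, 0, 1], [0, 0, 0.003, 0, 0, 0, 1], [0, 0, 0.002, 0, 0, 0, 1], [0, 0, 0.002, 0, 0, 0, 1], [0, 0, 0, 0, 0, 0, 1]])

```text
t: 10.95
tcp_pos: [0.5186, 0.047, 0.0303]
tool_rot: [0.827, 0.562, 0.0, -0.0]
force: [-3.9, 2.3, 7.6]
finger_gap: 0.167
gripper_force: 50.4
```

Bottom contact at the expected depth (TCP 0.030, 7.6 N). I'll release, lift and check the pin.

Call:
apply_moves(plan=[[0, 0, 0, 0, 0, 0, 0.2], [0, 0, 0, 0, 0, 0, 0.2], [0, 0, 0, 0, 0, 0, 0.2], [0, 0, -0.03, 0, 0, 0, 0.2], [0, 0, -0.05, 0, 0, 0, 0.2], [0, 0, -0.05, 0, 0, 0, -0.5], [0, 0, 0, 0, 0, 0, -1], [0, 0, 0, 0, 0, 0, -1]])

```text
t: 11.95
tcp_pos: [0.5183, 0.0468, 0.1591]
tool_rot: [0.827, 0.562, -0.0, -0.0]
force: [0.6, 0.7, -0.1]
finger_gap: 0.991
gripper_force: 0.0
```

Run:
```python
from h import *
s=sense();print(s["t"],s["tcp_pos"],s["tool_rot"],s["q"],s["finger_gap"])
I=snapshot("wrist")[:,:,::-1];J=snapshot("side")[:,:,::-1]
cv2.imwrite("pics/w7.png",I);np.save("w7.npy",[*s["tcp_pos"],*s["tool_rot"]])
a=proj(cam("side"),(.518,.047,.06)).astype(int);r=45
cv2.imwrite("pics/m7.png",np.hstack([cv2.resize(I[60:360,120:520],(533,400)),cv2.resize(J[a[1]-r:a[1]+r,a[0]-r//2:a[0]+r//2],(200,400))]))
C=cam("wrist",s);print("pin top pred",proj(C,(.518,.047,.100)),proj(C,(.518,.047,.106)))
```

```text
11.95 [0.51826856 0.04681186 0.15908141] [ 8.27080445e-01  5.62083519e-01 -2.00561475e-04 -1.22710798e-04] [-1.24825381e-01  4.32688699e-01  1.72807921e+00 -9.71899582e-05
  9.81287999e-01  2.52219411e-01] 0.9911333035343717
pin top pred [312.93856481 242.88393904] [312.89924462 245.97739472]
```

View pics/m7.png

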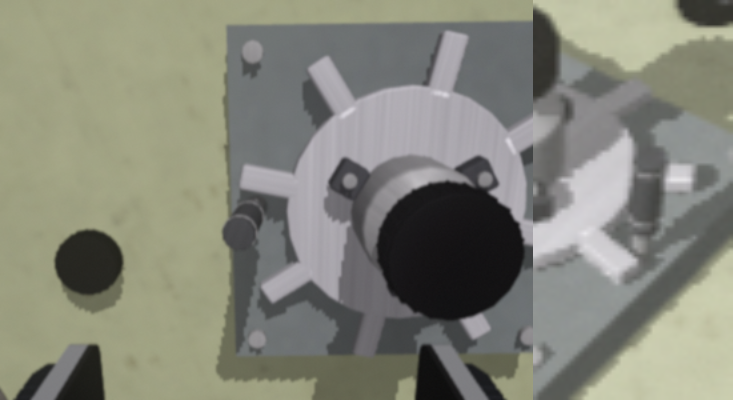

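The wrist crop shows the pin standing beside the arm with its top at about (299,236), leaning slightly outwards. The side crop shows its top at crop (650,158) and foot at crop (640,250). I'll triangulate it.

Run:
```python
from h import *
p=np.load("w7.npy");s=dict(tcp_pos=p[:3],tool_rot=p[3:]);C=cam("wrist",s);S=cam("side")
a=proj(S,(.518,.047,.06)).astype(int)
q=lambda x,y:(a[0]-22+(x-533)*44/200,a[1]-45+y*90/400)
for n,w,d in[("top",(120+239*.75,60+236*.75),q(650,156)),("collar",(120+247*.75,60+207*.75),q(645,236)),]:
    print(n,w,d,tri(C,w,S,d))
for w in (.1,.102,.106,.112,.118):print(w,onz(C,299.3,237,w),onz(S,*q(650,156),w))
print("foot on z=.026",onz(S,*q(641,255),.026)); print("side proj mouth,top home",proj(S,(.5175,.0475,.026)),proj(S,(.5175,.0475,.1)),q(641,255))
I=cv2.imread("pics/w7.png");print(a)
cv2.imwrite("pics/z7.png",np.hstack([cv2.resize(I[180:280,260:360],(400,400),interpolation=2),cv2.resize(I[180:280,260:360],(10,400))[:, :0]]))
```

```text
top (299.25, 237.0) (np.float64(337.74), np.float64(262.1)) (array([0.5108205 , 0.0524093 , 0.09593406]), np.float64(0.00035338561181171176))
collar (305.25, 215.25) (np.float64(336.64), np.float64(280.1)) (array([0.51291866, 0.05147998, 0.04174162]), np.float64(0.0011554247148101687))
0.1 [0.51162015 0.05360798 0.1       ] [0.50963225 0.05651974 0.1       ]
0.102 [0.5119217  0.05415766 0.102     ] [0.50911626 0.05860415 0.102     ]
0.106 [0.5125248 0.055257  0.106    ] [0.50808429 0.06277296 0.106     ]
0.112 [0.51342945 0.05690602 0.112     ] [0.50653633 0.06902618 0.112     ]
0.118 [0.5143341  0.05855503 0.118     ] [0.50498838 0.0752794  0.118     ]
foot on z=.026 [0.51469578 0.04908299 0.026     ]
side proj mouth,top home [334.70357159 283.6124333 ] [335.18202873 258.5219113 ] (np.float64(335.76), np.float64(284.375))
[334 272]
```

View pics/z7.png

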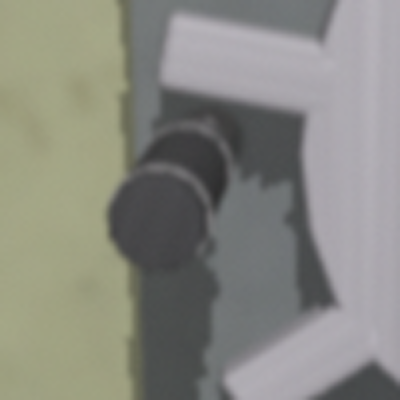

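The pin top is at z of about 0.097 with its foot at the hole, so it is home. It only leans slightly in its clearance. Now to the cap.

Call:
apply_moves(plan=[[0.0008, 0.0422, 0, 0, 0, 0, -1], [0.0007, 0.0422, 0, 0, 0, 0, -1], [0, 0, 0, 0, 0, 0, -1], [0, 0, 0, 0, 0, 0, -1]])

```text
t: 12.55
tcp_pos: [0.5958, 0.0175, 0.1575]
tool_rot: [0.827, 0.562, -0.002, -0.002]
force: [-0.1, -0.1, -0.5]
finger_gap: 0.999
gripper_force: 0.0
```

Run:
```python
from h import *
s=sense();C=cam("wrist",s);R=Ro.from_quat(s["tool_rot"]).as_matrix();print(s["t"],s["tcp_pos"],s["finger_gap"])
I=snapshot("wrist");g=I.max(2);u0,v0=proj(C,(.5973,.0172,.122)).astype(int);print(u0,v0)
m=(g<50).astype(np.uint8);m[v0+75:]=0;m[:max(v0-90,0)]=0;m[:,:u0-90]=0;m[:,u0+90:]=0
m=cv2.morphologyEx(m,cv2.MORPH_OPEN,cv2.getStructuringElement(2,(41,41)))
c=max(cv2.findContours(m,0,1)[0],key=cv2.contourArea);print(cv2.boundingRect(c),cv2.fitEllipse(c))
(u,v)=cv2.fitEllipse(c)[0];X=onz(C,u,v,.122);print(X,R.T@(X-s["tcp_pos"]))
```

```text
12.55 [0.5958181  0.01745089 0.1575272 ] 0.9987624923005517
316 255
(266, 199, 100, 105) ((315.3668518066406, 251.31040954589844), (99.41947174072266, 102.50123596191406), 0.4251096844673157)
[0.59775729 0.0196815  0.122     ] [0.00282035 0.00115213 0.03551952]
```

Call:
apply_moves(plan=[[0.002, 0.001, 0.035, 0, 0, 0, -1], [0, 0, 0.035, 0, 0, 0, -1], [0, 0, 0.02, 0, 0, 0, -1], [0, 0, 0.01, 0, 0, 0, -1], [0, 0, 0.005, 0, 0, 0, -1], [0, 0, 0, 0, 0, 0, -1]])

```text
t: 13.35
tcp_pos: [0.5995, 0.0187, 0.0548]
tool_rot: [0.827, 0.562, 0.0, 0.0]
force: [0.8, 0.3, 0.1]
finger_gap: 1.002
gripper_force: 0.0
```

Call:
apply_moves(plan=[[-0.0012, -0.0015, 0.001, 0, 0, 0, -1], [0, 0, 0, 0, 0, 0, 1], [0, 0, 0, 0, 0, 0, 1], [0, 0, 0, 0, 0, 0, 1], [0, 0, 0, 0, 0, 0, 1]], force=70)

```text
t: 13.98
tcp_pos: [0.5964, 0.0184, 0.0543]
tool_rot: [0.827, 0.562, -0.001, -0.001]
force: [-2.7, 1.4, 7.1]
finger_gap: 0.658
gripper_force: 72.8
```

Call:
apply_moves(plan=[[0, 0, 0, 0, 0, -0.05, 1], [0, 0, 0, 0, 0, -0.07, 1], [0, 0, 0, 0, 0, -0.08, 1], [0, 0, -0.0003, 0, 0, -0.1, 1], [0, 0, -0.0003, 0, 0, -0.1, 1], [0, 0, -0.0003, 0, 0, -0.1, 1]])

```text
t: 14.72
tcp_pos: [0.5973, 0.0185, 0.0551]
tool_rot: [0.662, 0.75, 0.0, -0.001]
force: [-1.7, 1.6, 3.8]
finger_gap: 0.659
gripper_force: 73.3
```

Run:
```python
from h import *
s=sense();print({k:np.round(s[k],3) for k in("t","q","tcp_pos","force","ft_torque","finger_gap","gripper_force")}); x=Ro.from_quat(s["tool_rot"]).as_matrix()[:,0];print(np.arctan2(x[1],x[0]))
```

```text
{'t': np.float64(14.725), 'q': array([-1.560e-01,  6.730e-01,  1.613e+00,  1.000e-03,  8.570e-01,
       -2.820e-01]), 'tcp_pos': array([0.597, 0.019, 0.055]), 'force': array([-1.674,  1.593,  3.826]), 'ft_torque': array([ 0.213,  0.38 , -0.348]), 'finger_gap': np.float64(0.659), 'gripper_force': np.float64(73.328)}
1.6948769964507187
```

Call:
apply_moves(plan=[[0, 0, -0.0003, 0, 0, -0.1, 1], [0, 0, -0.0003, 0, 0, -0.1, 1], [0, 0, -0.0003, 0, 0, -0.1, 1], [0, 0, -0.0003, 0, 0, -0.1, 1], [0, 0, 0, 0, 0, -0.1, 1], [0, 0, 0, 0, 0, -0.1, 1]])

```text
t: 15.48
tcp_pos: [0.596, 0.0192, 0.0562]
tool_rot: [0.41, 0.912, 0.0, -0.002]
force: [-2.7, 3.5, 6.3]
finger_gap: 0.661
gripper_force: 73.5
```

Run:
```python
from h import *
s=sense();print({k:np.round(s[k],3) for k in("t","tcp_pos","force","ft_torque","finger_gap","gripper_force")}); x=Ro.from_quat(s["tool_rot"]).as_matrix()[:,0];print(np.arctan2(x[1],x[0]))
```

```text
{'t': np.float64(15.475), 'tcp_pos': array([0.596, 0.019, 0.056]), 'force': array([-2.714,  3.486,  6.294]), 'ft_torque': array([ 0.329,  0.624, -0.088]), 'finger_gap': np.float64(0.661), 'gripper_force': np.float64(73.469)}
2.296544519878653
```

Call:
apply_moves(plan=[[0, 0, 0, 0, 0, -0.1, 1], [0, 0, 0, 0, 0, -0.1, 1], [0, 0, 0, 0, 0, -0.1, 1], [0, 0, 0, 0, 0, -0.08, 1], [0, 0, 0, 0, 0, 0, 1], [0, 0, 0, 0, 0, 0, 1]])

```text
t: 16.23
tcp_pos: [0.5955, 0.0189, 0.0562]
tool_rot: [0.232, 0.973, 0.0, -0.002]
force: [-4.1, 2.0, 6.0]
finger_gap: 0.66
gripper_force: 73.6
```

Run:
```python
from h import *
s=sense();print({k:np.round(s[k],3) for k in("t","q","tcp_pos","force","ft_torque","finger_gap","gripper_force")}); R=Ro.from_quat(s["tool_rot"]).as_matrix();x=R[:,0];print(np.arctan2(x[1],x[0]),R[:,2])
cv2.imwrite("pics/s8.png",snapshot("side")[:,:,::-1])
```

```text
{'t': np.float64(16.225), 'q': array([-1.560e-01,  6.700e-01,  1.614e+00,  1.000e-03,  8.610e-01,
       -1.259e+00]), 'tcp_pos': array([0.596, 0.019, 0.056]), 'force': array([-4.073,  2.037,  5.977]), 'ft_torque': array([0.208, 0.653, 0.021]), 'finger_gap': np.float64(0.66), 'gripper_force': np.float64(73.611)}
2.6738235016082292 [-0.00378852  0.00109293 -0.99999223]
```

Torque has dropped to zero after 1.48 rad, so the lugs are free. Lifting, carefully at first.

Call:
apply_moves(plan=[[0, 0, -0.002, 0, 0, 0, 1], [0, 0, -0.002, 0, 0, 0, 1], [0, 0, 0, 0, 0, 0, 1]])

```text
t: 16.65
tcp_pos: [0.5961, 0.018, 0.059]
tool_rot: [0.232, 0.973, -0.0, -0.002]
force: [-3.9, -0.4, -1.0]
finger_gap: 0.657
gripper_force: 74.7
```

Call:
apply_moves(plan=[[0, 0, -0.004, 0, 0, 0, 1], [0, 0, -0.007, 0, 0, 0, 1], [0, 0, -0.007, 0, 0, 0, 1], [0, 0, -0.007, 0, 0, 0, 1], [0, 0, 0, 0, 0, 0, 1], [0, 0, 0, 0, 0, 0, 1], [0, 0, 0, 0, 0, 0, 1]])

```text
t: 17.52
tcp_pos: [0.5974, 0.0181, 0.0843]
tool_rot: [0.232, 0.973, -0.0, -0.0]
force: [-0.0, 0.1, -0.5]
finger_gap: 0.662
gripper_force: 75.0
```

Run:
```python
from h import *
s=sense();print({k:np.round(s[k],3) for k in("t","tcp_pos","force","ft_torque","finger_gap","gripper_force")})
S=cam("side");p0=np.load("w7.npy")
J=snapshot("side")[:,:,::-1];cv2.imwrite("pics/s9.png",J);I=cv2.imread("pics/s8.png");K=cv2.imread("pics/s6.png")
# pin grip: dark pixels near expected pin, before/after turning
for X in(I,J):
    g=X.max(2)[255:295,322:350];m=g<70;ys,xs=np.nonzero(m);print(m.sum(),ys.min()+255,ys.max()+255,xs.mean()+322)
# cap bottom edge: dark column at predicted cap centre
for z in(.13,.152):print(z,proj(S,(.5965,.0175,z)))
u=int(proj(S,(.5965,.0175,.13))[0]);print(J.max(2)[200:275:3,u])
```

```text
{'t': np.float64(17.525), 'tcp_pos': array([0.597, 0.018, 0.084]), 'force': array([-0.043,  0.136, -0.462]), 'ft_torque': array([-0.015,  0.021,  0.006]), 'finger_gap': np.float64(0.662), 'gripper_force': np.float64(74.962)}Traceback (most recent call last):
  File "<stdin>", line 7, in <module>
    return umr_minimum(a, axis, None, out, keepdims, initial, where)
ValueError: zero-size array to reduction operation minimum which has no identity
```

Run:
```python
from h import *
S=cam("side");J=cv2.imread("pics/s9.png").max(2)
print(J[252:292:3,326:348:2])
u=int(proj(S,(.597,.0175,.13))[0]);print(u,[proj(S,(.597,.0175,z))[1] for z in(.115,.13,.152)]);print(J[200:290:3,u])
W=snapshot("wrist").max(2);C=cam("wrist");print(proj(C,(.511,.0525,.098)))
```

```text
[[140 137  99  99  99 102 111 145 146 147 143]
 [134 133 135 114 101 101 116 151 148 148 149]
 [135 133 155 206 101 100 106  98  98 127 147]
 [155 201 206 203 180 139 105  98  95  92 155]
 [207 205 205 213 209 203  94 133 129 109 201]
 [205 208 210 208 170 107  95  86  72 122 178]
 [211 211 210 203 113  93  90  82  72 149 149]
 [212 209 205 119 103  93  88  74  91 150 149]
 [207 190 121 103  99 109 134 121 134 107 103]
 [211 208 204 113 114 167 108 137 108 101 114]
 [210 225 212 209 209 152 105 101 146 149 105]
 [149 171 204 229 210 136 106 102 137  91  89]
 [150 150 152 182 132 116 149 106  90  91  91]
 [148 150 154 150 147 140  92  90  91 100 154]]
302 [np.float64(237.2376703478907), np.float64(231.7966842001114), np.float64(223.6158619689482)]
[ 54  48  47  49 195 154  47  46  48  47  51  49  50  53  71 156 157 157
 194 194 209 159 160 158 156 211 210 210 221 213]
[293.4943543   69.19595449]
```

The pin still stands at the same side-view rows (top about 260, shaft foot about 285). The wrist force shows the cap hanging free. Handing in.

```bash
python3 -c "
from station import *
print(sign_off())"
```

```text
the job is handed in; nothing more can be done
None
```

I handed the job in at about 18 s: the pin is home in the lock hole, the cap turned 1.48 rad until its threads let go, and the gripper holds it about 15 mm above the tin's mouth; the hand-in gave no verdict, and I viewed 11 pictures, one over the limit of 10.

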